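# Hang the slotted test-piece hanger on the cooling stand

## Robot

A 7-joint arm with a two-finger parallel gripper is mounted at the origin on the work surface. World frame = base frame: x ahead of the robot, y to its left, z up, the work surface at z = 0. Lengths are in m, angles in rad, forces in N, time in s.
With the tool pointing down it reaches from about 0.4 to 0.85 m from the base axis. Payload 10.4 kg.
Tool frame: the origin (TCP) lies midway between the tips of the shut fingers; the grasp point (between the pads) lies 19 mm behind it (env.grip_depth is the z of the grasp point in the tool frame, in m); z points along the fingers, y is the line along which they close (so a half turn about z gives the same grasp; the last joint's range is limited). The gripper opens to 85 mm and grips with 20 to 120 N. Pads are 22 mm wide; open, the fingers measure 114 mm over their backs; the gripper's body (76 mm by 85 mm) begins 54 mm behind the grasp point. The pads swing forward as they close: fully open they stand 13 mm farther back than shut.
Start: joints at [1.28, 0.332, -0.065, 1.46, 0.022, 1.35, -0.088], TCP at [0.165, -0.603, 0.231] pointing down, gripper open.
Joint ranges: [-2.6, 2.6], [-0.5, 2.12], [-1.47, 1.34], [0.16, 2.42], [-1.27, 4.41], [0.06, 2.06], [-2.6, 2.6]. Speed limits (rad/s): [2.22, 2.22, 2.79, 2.79, 3.14, 3.14, 3.14].

## Interface

Orientations are given as a unit quaternion [x, y, z, w].
In Python, from workcell import read_state, optics, env gives the robot as it stands.
- The arm moves only by the shell command python3 -m jog 'ROWS' [FORCE]. ROWS is JSON, one flat list of numbers, 7 for each row, row after row: the opening in per cent of the stroke, from 0 (shut) to 100 (fully open), then the shift along the tool's x, y, z in cm, then the turn, a rotation vector about the tool's x, y, z in rad. In form: [fingers, tx, ty, tz, ax, ay, az, fingers, tx, ty, tz, ax, ay, az, ...]. A call has 1 to 8 rows; each row is the pose to reach, as a shift and turn from the pose commanded when the call began, along the tool's axes at that moment; what a row does not reach only later rows make up. A row lasts 1/8 s, in which the tool goes at most 62.5 mm and 10.7 degrees, less where a joint would pass 70% of its speed; a pose out of reach is approached as far as the arm can. A call with a gripper value outside its range is refused whole. The fingers move at their own pace and stop on an object; FORCE is the grip in N (left out, the last holds). Time passes only in rows, so rows that repeat a pose let the fingers close. It gives the time, the measured TCP pose, the force, the opening and the grip force at its end, in the units of the state.
- read_state(): the state, without advancing time (a new reading comes with each control period).
- optics.snapshot(name): name is "scene" or "side" or "wrist"; returns (picture, depth): 384x512x3 uint8, blue, green, red; 384x512 float32, m along the optical axis (not along the pixel's ray), 0 where there is no reading.
- optics.camera_model(name): a dict with "mtx" (3x3 intrinsics, pixels), "extrinsics" (4x4, takes a point from camera to world coordinates); the wrist camera has in their place "T_tool_cam" (4x4, takes a point from camera to tool coordinates, whose origin is the TCP and whose axes are the flange's). Camera axes: x right, y down, z forward; pixel columns grow to the right and rows downward; lengths in m; the calibration is good to about 2 mm. A picture is of the moment at which its call begins: read the wrist's pose just before it. camera_model takes no time and is no camera call.
- env.sign_off(): hands the job in; it is judged then, once.
The state is a dict: "time_s": time; "joint_positions": joint angles; "dq": joint speeds; "effort": joint torques, N m; "tool_pos": TCP position; "eef_rot": TCP orientation; "wrist_force": force on the tool from outside, world axes, zero at the start; "torque": the same for the moment, N m; "gripper_width": finger opening in m; "grasp_force": force on a finger pad.
Only numpy, scipy, OpenCV 4.12 (cv2) and the standard library are available. Lean on these libraries where they do the work, as an engineer would, in place of code of your own. Each camera call takes 0.05 s, during which the arm holds its last target. There are 200 camera calls.

## Task

Lift the slotted steel hanger out of the groove in the firebrick and hang it on the headed pin of the stand: slide its slot sideways over the pin behind the head, to the end of the slot, and let it down so that the pin sits fully home in the notch. Feel your way gently, never pressing hard on the stand with the hanger or the gripper. Leave the hanger hanging still and level by itself, and leave the jar, the cup and the weight alone.

Things in the scene. Friction and masses are not known exactly. Their poses are not given: they have to be found in the camera images.
- hanger_mid (a point): Middle of the slotted hanger: upright steel plate, 6 mm thick along x, 140 mm high, 0.4 to 0.65 kg. This point is 70 mm above its underside, mid-thickness, at y = 0; the balance line is within 1 mm. z up, +y towards the slot's open mouth, -x the front. It starts upright in the brick's groove, underside 28 mm above the table, front to the robot. Body: y -50..45, bottom rail 14 mm thick, 20 mm high.
- hanger_slot (a point): Mid-height of the hanger's slot, at y = 0, 68 mm above the underside; axes as the hanger's. The slot is 14 mm high (61 to 75 mm above the underside), level, closed at y = -6.5 mm and open through the +y side. Its lower jaw ends at y = 45 mm; its upper jaw (lip, 25 mm high, underside at 75 mm) reaches farther, to y = 72 mm, so 27 mm of lip overhangs the mouth.
- hanger_notch (a point): Middle of the roof of the hanger's notch, y = 0, 85 mm above the underside. The notch is a 13 mm wide recess (y -6.5 to 6.5 mm) going 10 mm up from the roof of the slot at the slot's inner end. When hung, the pin's top touches this point: the hanger drops 10 mm from where the slot's roof rides on the pin.
- hanger_tab (a point): Middle of the hanger's grip tab, 120 mm above the underside, y = 0: flat tab 40 mm wide (y), 40 mm high (100 to 140 mm above the underside), 6 mm thick in x, to be pinched across its thickness from above. Lower down, four 4 mm pegs stick out 15 mm from the hanger's front, 36 mm above the underside.
- brick: Fixed pale firebrick 114 (x) x 180 (y) x 50 mm high, with an open groove along its y, 17 mm wide and 22 mm deep, in the middle of the top. Origin: centre of its underside; z up.
- stand: Fixed stand: steel base plate 130 mm square (x -45 to 85 mm), 12 mm thick, with an upright 32 mm square tube up to 95 mm height. Origin: on the table on the tube's axis; z up; the pin points along -x. A 24 mm square rod telescopes out of the tube; it carries the pin and ends 12 mm above the pin's axis. It stays as clamped during the work.
- tube_top (a point): Centre of the top of the stand's tube, 95 mm above the table; axes as the stand's. The level 10 mm round pin lies above at y = 0, free from x = -12 (rod face) to -46 mm, then a head 22 mm across, 5 mm thick. THE ROD'S HEIGHT IS NOT MEASURED: the pin's axis is anywhere from 130 to 185 mm above the table (35 to 90 mm above this point); find it by eye or touch.
- jar_mid (a point): Middle of a closed jar, 48 mm across, 60 mm high, standing on the table; leave alone.
- cup_mid (a point): Middle of a white ceramic cup, 60 mm across, 40 mm high, standing on the table; leave alone.
- weight_center (a point): Middle of a brass weight, 44 mm across, 35 mm high, standing on the table; leave alone.

How it is judged:
On the way, in this order (a step that is already met when the one before it is completed fails the run):
1. the hanger is lifted clear of the brick (height (world z) of hanger_mid above 0.13 m and contact force between hanger and brick below 0.01 N), for 0.1 s.
2. the slot has been slid sideways at least a third of the way over the pin, between its head and the rod (y of hanger_mid in the frame of stand between -0.035 and 0.008 m and x of hanger_mid in the frame of stand between -0.044 and -0.014 m and height (world z) of hanger_mid between 0.112 and 0.198 m and angle between hanger_mid's own z axis and vertical below 0.2 rad), for 0.1 s.
At the end, for the whole second after the job is handed in: Hanger hangs on the pin alone, released, at rest: its middle within 5 mm sideways of the pin axis (pin in notch), between head and rod, 115 to 180 mm above the table, upright within 0.1 rad, facing the stand's front within 0.35 rad, over 2 N of weight on the stand (y of hanger_mid in the frame of stand between -0.005 and 0.005 m and x of hanger_mid in the frame of stand between -0.044 and -0.014 m and height (world z) of hanger_mid between 0.115 and 0.18 m and angle between hanger_mid's own z axis and vertical below 0.1 rad and angle between the x axis of hanger_mid and the x axis of stand, either way round below 0.35 rad and contact force between hanger and stand above 2 N and linear speed of hanger below 0.02 m/s and angular speed of hanger below 0.15 rad/s); the robot touches nothing.
It fails at once if the hanger pushes on the stand or its pin with more than 25 N (contact force between hanger and stand above 25 N).
It fails at once if the gripper or arm pushes on the stand with more than 25 N (contact force between any of the fingers, the arm and stand above 25 N).
It fails at once if the jar, the cup or the weight is moved by more than 20 mm (distance of any of jar_mid, cup_mid, weight_center from where it was at the start of the episode above 0.02 m).
It also fails if it takes over 61 s, if anything falls off the work surface, if the arm or the gripper's body presses on something with over 40 N, if the wrist force passes 120 N, or if a joint passes its speed limit or range.

## Working session

There is one attempt and no reset: what is moved stays moved. The work goes in short steps, Python scripts to look and compute and a shell command to move; the robot and the scene stay as the last step left them, time stands still between calls to the robot, and variables do not carry over. Pictures are saved under pics/ and viewed, at most 10 in all, crops included, and the job is handed in when it is done.

```bash
ls; mkdir -p pics; cat > h.py <<'E'
import numpy as np, cv2
from scipy.spatial.transform import Rotation as R
from workcell import read_state, optics, env
def snap(n):
    s=read_state(); im,d=optics.snapshot(n); m=optics.camera_model(n)
    if n=="wrist":
        T=np.eye(4);T[:3,:3]=R.from_quat(s["eef_rot"]).as_matrix();T[:3,3]=s["tool_pos"]
        E=T@np.array(m["T_tool_cam"])
    else: E=np.array(m["extrinsics"])
    np.savez(f"{n}.npz",im=im,d=d,E=E,K=m["mtx"]); return im,d,E,np.array(m["mtx"])
def cloud(d,E,K):
    v,u=np.indices(d.shape); P=np.stack([(u-K[0,2])/K[0,0]*d,(v-K[1,2])/K[1,1]*d,d],-1)
    return P@E[:3,:3].T+E[:3,3]
E
python3 - <<'E'
from h import *
for n in("scene","side"):
    im,d,E,K=snap(n); cv2.imwrite(f"pics/{n}0.png",im); print(n,E.round(3).tolist(),K.round(1).tolist())
s=read_state();print(s)
E
```

```text
pics
scene [[-0.606, 0.637, -0.476, 0.899], [0.795, 0.479, -0.371, 0.27], [-0.008, -0.604, -0.797, 0.666], [0.0, 0.0, 0.0, 1.0]] [[372.5, 0.0, 256.7], [0.0, 372.5, 196.6], [0.0, 0.0, 1.0]]
side [[0.845, -0.371, 0.385, 0.279], [-0.535, -0.58, 0.614, -0.416], [-0.005, -0.725, -0.689, 0.599], [0.0, 0.0, 0.0, 1.0]] [[363.4, 0.0, 259.5], [0.0, 363.4, 189.1], [0.0, 0.0, 1.0]]
{'time_s': 0.1, 'joint_positions': array([ 1.28038066,  0.33281022, -0.06469178,  1.46085906,  0.02154523,
        1.3498985 , -0.08850763]), 'dq': array([ 3.84547082e-04, -9.45982240e-04,  1.52693760e-04, -2.56797123e-03,
        1.65352663e-03,  3.08764043e-04, -2.45695369e-05]), 'effort': array([ 1.01340287e-03, -6.26746845e+01,  4.87736869e-02, -3.92431676e+01,
        1.62133615e-02,  6.98930759e-03, -6.51103824e-05]), 'tool_pos': array([ 0.16531135, -0.60239069,  0.23059366]), 'eef_rot': array([ 9.91048078e-01,  1.33503915e-01, -8.92939346e-05, -6.35302406e-04]), 'wrist_force': array([ 0.37569164,  0.11601287, -0.20017174]), 'torque': array([-0.05951065, -0.03227899, -0.00318573]), 'grasp_force': 0.0, 'gripper_width': 0.08530807080325578}
```

View pics/scene0.png

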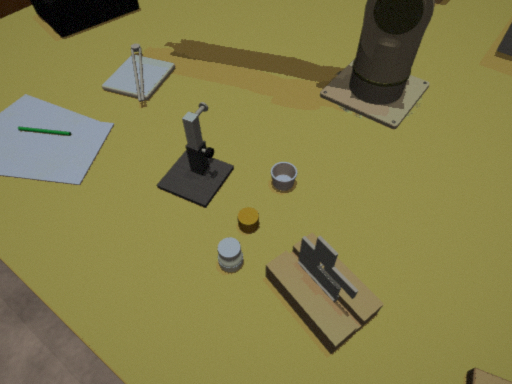

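View pics/side0.png

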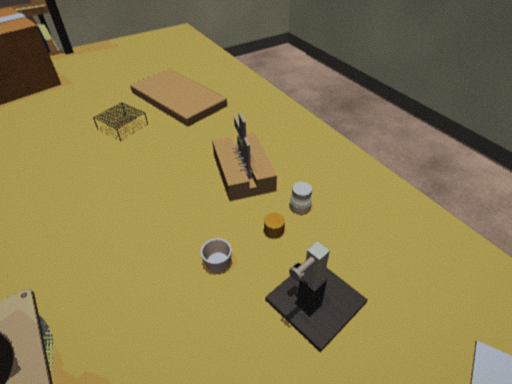

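The scene view shows the stand at (195,150) with the pin head at (203,107), and the brick with the hanger at (325,275). The side view shows the hanger at (243,150), the stand at (315,290) and the pin head at (297,272).

```bash
python3 - <<'E'
from h import *
big=[]
for n,bh,bs in(("scene",(262,232,385,348),(155,95,240,205)),("side",(205,105,280,200),(262,235,370,345))):
    f=np.load(n+".npz"); C=cloud(f["d"],f["E"],f["K"]); ok=f["d"]>0
    for tag,b in(("H",bh),("S",bs)):
        sl=np.s_[b[1]:b[3],b[0]:b[2]]; P=C[sl][ok[sl]]
        for lo,hi in((.004,.03),(.042,.056),(.06,.1),(.1,.13),(.13,.145),(.145,.16),(.16,.18),(.18,.22)):
            Q=P[(P[:,2]>lo)&(P[:,2]<hi)]
            if len(Q)<3: continue
            r=cv2.minAreaRect((Q[:,:2]*1000).astype(np.float32))
            print(n,tag,lo,hi,len(Q),"med",np.median(Q,0).round(3),"rect",np.round(r[0],1),np.round(r[1],1),round(r[2],1),"zmax",Q[:,2].max().round(3))
    im=f["im"]; 
    for tag,b in(("H",bh),("S",bs)):
        big.append(cv2.resize(im[b[1]:b[3],b[0]:b[2]],(400,300) if 0 else None,fx=3,fy=3,interpolation=cv2.INTER_CUBIC))
W=np.zeros((600,800,3),np.uint8)
for i,g in enumerate(big):
    g=cv2.resize(g,None,fx=min(400/g.shape[1],300/g.shape[0]),fy=min(400/g.shape[1],300/g.shape[0]))
    y,x=300*(i//2),400*(i%2); W[y:y+g.shape[0],x:x+g.shape[1]]=cv2.convertScaleAbs(g,alpha=1.5,beta=20)
cv2.imwrite("pics/crops.png",W)
E
```

```text
scene H 0.004 0.03 714 med [0.656 0.217 0.022] rect [575.5 190.1] [204.2 188.9] 74.6 zmax 0.03
scene H 0.042 0.056 4477 med [0.634 0.21  0.05 ] rect [614.5 191.8] [180.8 115.4] 74.0 zmax 0.056
scene H 0.06 0.1 555 med [0.613 0.181 0.081] rect [603.5 179.8] [95.7 21.6] 74.4 zmax 0.1
scene H 0.1 0.13 676 med [0.618 0.202 0.121] rect [613.9 191.1] [122.2   7.7] 74.5 zmax 0.13
scene H 0.13 0.145 111 med [0.614 0.183 0.137] rect [615.5 194.9] [69.3  6.7] 80.5 zmax 0.145
scene H 0.145 0.16 117 med [0.614 0.183 0.153] rect [613.7 180.1] [40.4  6.1] 81.4 zmax 0.16
scene H 0.16 0.18 155 med [0.612 0.181 0.167] rect [611.5 180.8] [39.5  6.7] 76.1 zmax 0.17
scene S 0.004 0.03 2240 med [ 0.556 -0.173  0.012] rect [ 465.5 -254.3] [382.1 191.3] 45.4 zmax 0.03
scene S 0.042 0.056 78 med [ 0.537 -0.177  0.049] rect [ 531.2 -180.7] [22.1 42.7] 52.6 zmax 0.056
scene S 0.06 0.1 364 med [ 0.53  -0.175  0.086] rect [ 522.1 -177. ] [34.1 56.2] 9.6 zmax 0.1
scene S 0.1 0.13 165 med [ 0.533 -0.18   0.115] rect [ 528.4 -182.4] [17.9 33.1] 55.3 zmax 0.129
scene S 0.13 0.145 89 med [ 0.533 -0.179  0.137] rect 
[... 864 characters left out ...]
 6. ] 75.1 zmax 0.168
side S 0.004 0.03 3717 med [ 0.524 -0.206  0.011] rect [ 531.1 -135.3] [131.1 232. ] 11.4 zmax 0.03
side S 0.042 0.056 114 med [ 0.508 -0.2    0.049] rect [ 515.  -198.2] [21.3 42.7] 54.9 zmax 0.056
side S 0.06 0.1 459 med [ 0.51  -0.199  0.086] rect [ 516.8 -178.8] [32.7 56.6] 17.3 zmax 0.1
side S 0.1 0.13 214 med [ 0.512 -0.198  0.115] rect [ 517.3 -195.8] [16.8 32.3] 57.2 zmax 0.13
side S 0.13 0.145 98 med [ 0.513 -0.199  0.137] rect [ 519.7 -198.4] [14.4 28.5] 66.0 zmax 0.145
side S 0.145 0.16 173 med [ 0.509 -0.199  0.155] rect [ 502.1 -192.7] [63.7 24.5] 11.6 zmax 0.16
side S 0.16 0.18 483 med [ 0.512 -0.194  0.168] rect [ 503.  -192.2] [64.1 24.6] 10.6 zmax 0.172
```

View pics/crops.png

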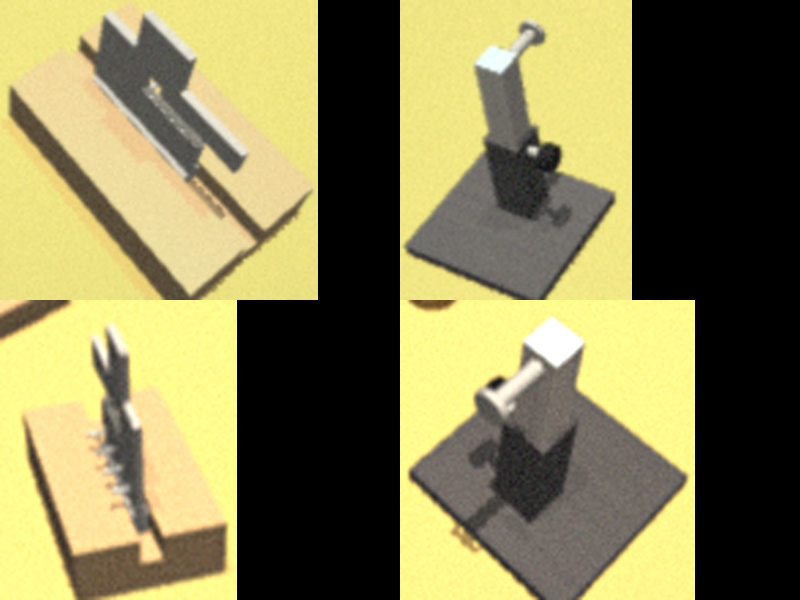

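Crops: the tab top and the V gap are clear, with the slot mouth facing +y. The stand pin points to the robot, and the knob is on the tube's +y side. Next I refine the numbers and work out the first move.

```bash
cat >> h.py <<'E'
def go(xyz,yaw):
    """shift (cm) and rotvec in tool axes from now to TCP xyz, tool pointing down, tool y at world angle yaw (deg)"""
    s=read_state(); A=R.from_quat(s["eef_rot"])
    y=np.array([np.cos(np.radians(yaw)),np.sin(np.radians(yaw)),0]); z=np.array([0,0,-1.]); x=np.cross(y,z)
    B=R.from_matrix(np.stack([x,y,z],1))
    print("shift cm",(A.inv().apply(np.array(xyz)-s["tool_pos"])*100).round(2),"turn",(A.inv()*B).as_rotvec().round(3))
E
python3 - <<'E'
from h import *
for n,b in(("scene",(155,95,240,205)),("side",(262,235,370,345))):
    f=np.load(n+".npz"); C=cloud(f["d"],f["E"],f["K"])[b[1]:b[3],b[0]:b[2]].reshape(-1,3)
    Q=C[(C[:,2]>.14)&(C[:,2]<.18)]
    for c0 in(np.array([.5226,-.1888]),):
        ex=np.array([np.cos(.185),np.sin(.185)]);ey=np.array([-ex[1],ex[0]])
        L=np.c_[(Q[:,:2]-c0)@ex,(Q[:,:2]-c0)@ey,Q[:,2]]*1000
    rod=L[(abs(L[:,0])<11)&(abs(L[:,1])<11)]; pin=L[(L[:,0]<-16)&(L[:,0]>-43)]; head=L[L[:,0]<-45]
    print(n,"rodtop",np.percentile(rod[:,2],[50,75,90]).round(1),"pin y",pin[:,1].min(),pin[:,1].max(),"top",np.percentile(pin[:,2],[80,95,100]).round(1),"head z",head[:,2].min(),head[:,2].max(),"y",head[:,1].min(),head[:,1].max(),"x",L[:,0].min(),L[:,0].max())
go([.610,.1805,.26],-15.6)
E
```

```text
scene rodtop [170.4 171.2 171.8] pin y -3.7409269044730094 5.062639840051573 top [163.7 164.7 165.4] head z 148.31796177138744 170.30361695719776 y -10.763152346275838 9.708443092669405 x -50.127566171533694 14.679927008964459
side rodtop [169.7 170.3 170.7] pin y -4.728904389975131 4.558387039773692 top [162.5 163.3 163.9] head z 147.98619837604343 169.46848096784112 y -10.534694337517665 9.675016474217351 x -52.824059546163674 12.08670371111981
shift cm [ 63.6  -63.73  -2.86] turn [-1.000e-03 -1.000e-03 -1.031e+00]
```

```bash
python3 -m jog '[100,0,0,-2.9,0,0,0, 100,63.6,-63.7,-2.9,0,0,-1.031,100,63.6,-63.7,-2.9,0,0,-1.031,100,63.6,-63.7,-2.9,0,0,-1.031,100,63.6,-63.7,-2.9,0,0,-1.031,100,63.6,-63.7,-2.9,0,0,-1.031,100,63.6,-63.7,-2.9,0,0,-1.031,100,63.6,-63.7,-2.9,0,0,-1.031]' 40; python3 -c "
from h import *
go([.610,.1805,.26],-15.6)"
```

```text
time_s: 1.1
tool_pos: [0.3821, -0.2204, 0.2602]
eef_rot: [0.796, 0.605, -0.0, 0.0]
wrist_force: [1.0, -0.5, -0.5]
gripper_width: 0.0852
grasp_force: 0.0
shift cm [44.73 11.24  0.  ] turn [0.    0.    0.002]
```

```bash
python3 -m jog '[100,44.7,11.2,0,0,0,0,100,44.7,11.2,0,0,0,0,100,44.7,11.2,0,0,0,0,100,44.7,11.2,0,0,0,0,100,44.7,11.2,0,0,0,0,100,44.7,11.2,0,0,0,0,100,44.7,11.2,0,0,0,0,100,44.7,11.2,0,0,0,0]'; python3 -m jog '[100,0,0,0,0,0,0,100,0,0,0,0,0,0]'; python3 -c "
from h import *
im,d,E,K=snap('wrist');cv2.imwrite('pics/w1.png',im)
C=cloud(d,E,K);P=C[d>0]
for lo,hi in((.1,.13),(.135,.16),(.155,.175)):
    Q=P[(P[:,2]>lo)&(P[:,2]<hi)&(np.hypot(P[:,0]-.61,P[:,1]-.19)<.1)]
    print(lo,len(Q),[np.round(a,1) for a in cv2.minAreaRect((Q[:,:2]*1000).astype(np.float32))] if len(Q)>3 else '',Q[:,2].max() if len(Q) else '')
print(read_state()['tool_pos']);go([.610,.1805,.133],-15.6)"
```

```text
time_s: 2.1
tool_pos: [0.6095, 0.1821, 0.2591]
eef_rot: [0.795, 0.606, -0.0, -0.001]
wrist_force: [-1.3, -0.2, 0.2]
gripper_width: 0.0855
grasp_force: 0.0
time_s: 2.35
tool_pos: [0.6094, 0.177, 0.26]
eef_rot: [0.797, 0.604, -0.0, 0.0]
wrist_force: [-0.1, 0.2, 0.1]
gripper_width: 0.0849
grasp_force: 0.0
0.1 557 [array([613.8, 194. ]), array([121.7,   4.9]), np.float64(74.4)] 0.12993539817793381
0.135 52 [array([616.5, 202.4]), array([0.5, 5.6]), np.float64(74.1)] 0.1598990116557661
0.155 462 [array([610.9, 183.4]), array([40.3,  5.8]), np.float64(74.3)] 0.1700317255695641
[0.60950972 0.17663777 0.26029615]
shift cm [ 0.4  -0.06 12.73] turn [ 0.     0.001 -0.001]
```

View pics/w1.png

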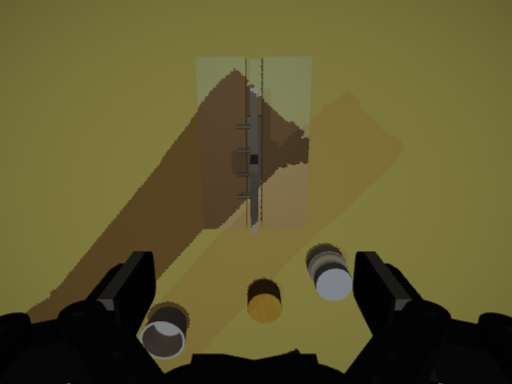

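The wrist view shows the hanger centred between the fingers (column 255) and parallel to the pads. I descend and grip.

```bash
python3 -m jog '[100,0.5,-0.05,4,0,0,0,100,0.5,-0.05,8,0,0,0,100,0.5,-0.05,11,0,0,0,100,0.5,-0.05,12.6,0,0,0,100,0.5,-0.05,12.7,0,0,0,100,0.5,-0.05,12.7,0,0,0]' && python3 -m jog '[30,0,0,0,0,0,0,15,0,0,0,0,0,0,0,0,0,0,0,0,0,0,0,0,0,0,0,0,0,0,0,0,0,0,0,0,0,0,0,0,0,0,0,0,0,0,0,0,0]' 60
```

```text
time_s: 3.15
tool_pos: [0.611, 0.1831, 0.1347]
eef_rot: [0.797, 0.605, 0.001, 0.0]
wrist_force: [-1.0, 0.1, 0.1]
gripper_width: 0.0855
grasp_force: 0.0
time_s: 4.03
tool_pos: [0.6105, 0.1831, 0.1334]
eef_rot: [0.796, 0.605, 0.0, 0.0]
wrist_force: [1.2, -0.5, 1.4]
gripper_width: 0.0053
grasp_force: 59.2
```

Gripped (width 5.3 mm, force 59 N). I lift gently.

```bash
python3 -m jog '[0,0,0,-1,0,0,0,0,0,0,-3,0,0,0,0,0,0,-6,0,0,0,0,0,0,-10,0,0,0,0,0,0,-15,0,0,0,0,0,0,-20,0,0,0,0,0,0,-20.5,0,0,0,0,0,0,-20.5,0,0,0]' 80; python3 -c "
from h import *
import math
th=np.radians(10.6)
c=np.array([.5226,-.1888]);ex=np.array([np.cos(th),np.sin(th)]);ey=np.array([-ex[1],ex[0]])
p=c-.0295*ex-.11*ey;print(p)
go([*p,.338],10.6)"
```

```text
time_s: 5.03
tool_pos: [0.6101, 0.1831, 0.3383]
eef_rot: [0.796, 0.605, -0.0, 0.0]
wrist_force: [0.2, -0.1, -5.3]
gripper_width: 0.0048
grasp_force: 78.2
[ 0.51383806 -0.30234945]
shift cm [-4.935e+01  3.750e+00  4.000e-02] turn [-0.     0.    -0.457]
```

```bash
python3 -m jog '[0,-4,0.3,0,0,0,-0.05,0,-9,0.7,0,0,0,-0.1,0,-15,1.1,0,0,0,-0.15,0,-21,1.6,0,0,0,-0.2,0,-27,2,0,0,0,-0.25,0,-33,2.5,0,0,0,-0.3,0,-39,3,0,0,0,-0.36,0,-43,3.3,0,0,0,-0.41]'; python3 -c "
from h import *
go([.5138,-.3023,.338],10.6)"
```

```text
time_s: 6.02
tool_pos: [0.5246, -0.2436, 0.3362]
eef_rot: [0.657, 0.754, -0.001, -0.001]
wrist_force: [0.1, -0.6, -3.7]
gripper_width: 0.005
grasp_force: 78.4
shift cm [-5.67 -1.87 -0.18] turn [-0.003 -0.001 -0.049]
```

```bash
python3 -m jog '[0,-3,-1,0,0,0,-0.02,0,-5.7,-1.9,0,0,0,-0.047,0,-5.7,-1.9,0,0,0,-0.047,0,-5.7,-1.9,0,0,0,-0.047,0,-5.7,-1.9,0,0,0,-0.047]'; python3 - <<'E'
from h import *
go([.5138,-.3023,.338],10.6)
s=read_state();t=s["tool_pos"]
out=[]
for n in("scene","side"):
    im,d,E,K=snap(n);C=cloud(d,E,K);P=C[d>0]
    P=P[(np.hypot(P[:,0]-t[0],P[:,1]-t[1])<.11)]
    for lo,hi in((.21,.25),(.25,.29),(.295,.333),(.31,.335)):
        Q=P[(P[:,2]>lo)&(P[:,2]<hi)]
        if len(Q)>3: print(n,lo,len(Q),[np.round(a,1) for a in cv2.minAreaRect((Q[:,:2]*1000).astype(np.float32))],'z',Q[:,2].min())
    Ei=np.linalg.inv(E);q=Ei[:3,:3]@(t-[0,0,.05])+Ei[:3,3];u=(K@q/q[2])[:2].astype(int);print(u)
    x0=max(0,min(512-130,u[0]-65));y0=max(0,min(384-130,u[1]-65))
    out.append(cv2.resize(im[y0:y0+130,x0:x0+130],(400,400),interpolation=cv2.INTER_CUBIC))
cv2.imwrite("pics/c2.png",cv2.convertScaleAbs(np.hstack(out),alpha=1.5,beta=20))
E
```

```text
time_s: 6.65
tool_pos: [0.5158, -0.2979, 0.3379]
eef_rot: [0.638, 0.77, 0.0, -0.0]
wrist_force: [-0.3, 0.7, -4.5]
gripper_width: 0.0049
grasp_force: 78.4
shift cm [-0.39 -0.28 -0.01] turn [-0.001 -0.001  0.001]
scene 0.21 302 [array([ 522.8, -298. ]), array([14.9, 93.5]), np.float64(18.5)] z 0.23251699949090926
scene 0.25 823 [array([ 512.4, -302.8]), array([26.7, 97.1]), np.float64(12.1)] z 0.2500628685055134
scene 0.295 869 [array([ 515. , -289.1]), array([ 10.3, 124.5]), np.float64(11.2)] z 0.29500217061231854
scene 0.31 747 [array([ 514.9, -288.8]), array([ 10.3, 123.9]), np.float64(11.2)] z 0.3100258490255403
[140  41]
side 0.21 814 [array([ 508.5, -301.4]), array([12.1, 92.7]), np.float64(17.1)] z 0.23139179694692497
side 0.25 2476 [array([ 506.2, -303.1]), array([20.8, 95.4]), np.float64(13.7)] z 0.25002477198284495
side 0.295 2899 [array([ 512.9, -287.8]), array([  8.9, 122.4]), np.float64(10.8)] z 0.2950111206088672
side 0.31 2351 [array([ 512.9, -287.8]), array([  8.8, 122.4]), np.float64(10.8)] z 0.310015587992622
[392 255]
```

View pics/c2.png

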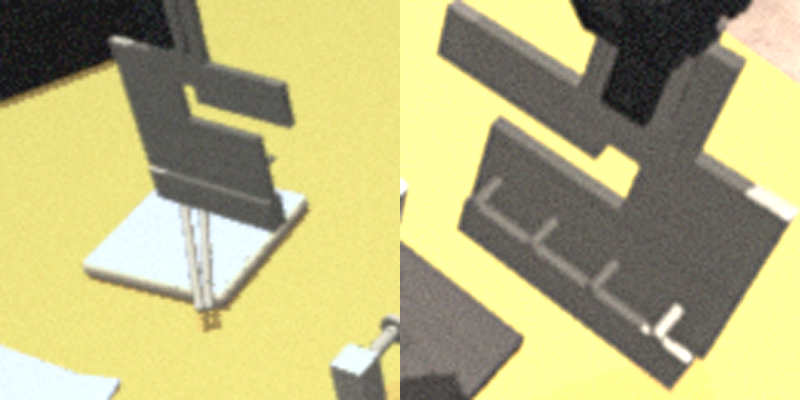

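The image shows the hanger held level, slot mouth toward +y, and the grip as planned. I work out the waypoints beside and over the pin.

```bash
cat >> h.py <<'E'
th=np.radians(10.6); ex=np.array([np.cos(th),np.sin(th)]); ey=np.array([-ex[1],ex[0]]); c0=np.array([.5226,-.1888])
def st(xs,ys,z): # hanger mid at stand x,y (mm), TCP z
    p=c0+ex*xs/1000+ey*(ys+1.2)/1000; go([*p,z],10.6)
def where():
    s=read_state(); q=s["tool_pos"][:2]-c0; print("hanger xs,ys mm",(q@ex*1000).round(1),(q@ey*1000-1.2).round(1),"z",s["tool_pos"][2].round(4),"F",s["wrist_force"].round(1),"M",s["torque"].round(2))
E
python3 -c "
from h import *
where();st(-29.5,-105,.338);st(-29.5,-105,.203);st(-29.5,-60,.203)"
```

```text
hanger xs,ys mm -26.7 -107.5 z 0.3383 F [-0.3  0.4 -5. ] M [ 0.03  0.   -0.01]
shift cm [ 0.25 -0.28  0.03] turn [-0.     0.     0.001]
shift cm [ 0.25 -0.27 13.53] turn [-0.     0.     0.001]
shift cm [ 4.75 -0.27 13.53] turn [-0.     0.     0.001]
```

```bash
python3 -m jog '[0,0.2,-0.28,3,0,0,0,0,0.2,-0.28,7,0,0,0,0,0.2,-0.28,11,0,0,0,0,0.2,-0.28,13,0,0,0,0,0.2,-0.28,13.5,0,0,0,0,0.2,-0.28,13.5,0,0,0]'; python3 -c "
from h import *
where();st(-29.5,-60,.203)"
```

```text
time_s: 7.5
tool_pos: [0.5132, -0.2977, 0.2044]
eef_rot: [0.639, 0.769, 0.0, 0.001]
wrist_force: [-1.0, 0.5, -4.4]
gripper_width: 0.0051
grasp_force: 78.3
hanger xs,ys mm -29.3 -106.5 z 0.2044 F [-1.   0.5 -4.4] M [-0.03 -0.    0.02]
shift cm [ 4.65 -0.02  0.14] turn [0.001 0.001 0.   ]
```

```bash
python3 -m jog '[0,1,0,0,0,0,0,0,2,0,0,0,0,0,0,3,0,0,0,0,0,0,4,0,0,0,0,0,0,4.6,0,0,0,0,0,0,4.6,0,0,0,0,0,0,4.6,0,0,0,0]'; python3 - <<'E'
from h import *
where()
out=[]
for n in("scene","side"):
    im,d,E,K=snap(n)
    Ei=np.linalg.inv(E);q=Ei[:3,:3]@np.array([.494,-.215,.165])+Ei[:3,3];u=(K@q/q[2])[:2].astype(int)
    x0,y0=u-50
    out.append(cv2.resize(im[y0:y0+100,x0:x0+100],(400,400),interpolation=cv2.INTER_CUBIC))
cv2.imwrite("pics/c3.png",cv2.convertScaleAbs(np.hstack(out),alpha=1.5,beta=20))
E
```

```text
hanger xs,ys mm -29.3 -106.5 z 0.2044 F [-1.   0.5 -4.4] M [-0.03 -0.    0.02]invalid input at $: expected a multiple of 7 numbers
```

View pics/c3.png

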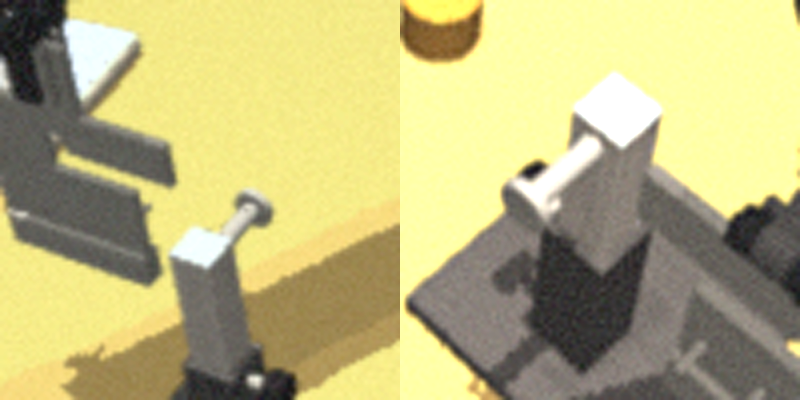

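The row was mistyped (one zero too many) and refused, so nothing moved. The picture shows the lip still short of the pin. Again, with row counts checked.

```bash
python3 -m jog '[0,1,0,0,0,0,0, 0,2,0,0,0,0,0, 0,3,0,0,0,0,0, 0,4,0,0,0,0,0, 0,4.6,0,0,0,0,0, 0,4.6,0,0,0,0,0, 0,4.6,0,0,0,0,0]'; python3 - <<'E'
from h import *
where()
out=[]
for n in("scene","side"):
    im,d,E,K=snap(n)
    Ei=np.linalg.inv(E);q=Ei[:3,:3]@np.array([.494,-.215,.165])+Ei[:3,3];u=(K@q/q[2])[:2].astype(int)
    x0,y0=u-50
    out.append(cv2.resize(im[y0:y0+100,x0:x0+100],(400,400),interpolation=cv2.INTER_CUBIC))
cv2.imwrite("pics/c4.png",cv2.convertScaleAbs(np.hstack(out),alpha=1.5,beta=20))
where()
E
```

```text
time_s: 8.48
tool_pos: [0.5041, -0.2529, 0.2033]
eef_rot: [0.639, 0.769, -0.0, 0.0]
wrist_force: [-0.2, 0.4, -4.7]
gripper_width: 0.0052
grasp_force: 78.4
hanger xs,ys mm -30.0 -60.8 z 0.2033 F [-0.2  0.4 -4.7] M [-0.01 -0.01  0.05]
hanger xs,ys mm -30.0 -60.8 z 0.2033 F [-0.1  0.4 -5.1] M [ 0.01 -0.03  0.03]
```

View pics/c4.png

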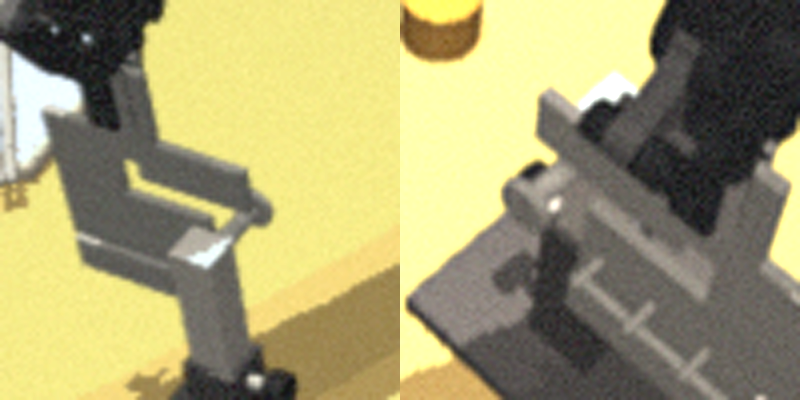

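The lip overhangs the pin between head (260,207 in the left crop) and rod, with a gap below. I feel downwards in small steps.

```bash
for i in 1; do python3 -m jog '[0,0,0,0.2,0,0,0, 0,0,0,0.4,0,0,0, 0,0,0,0.5,0,0,0, 0,0,0,0.5,0,0,0]' | grep -E "pos|force"; done; python3 -m jog '[0,0,0,0.1,0,0,0, 0,0,0,0.1,0,0,0]' | grep -E "pos|wrist"; python3 -m jog '[0,0,0,0.1,0,0,0, 0,0,0,0.1,0,0,0]' | grep -E "pos|wrist"
```

```text
tool_pos: [0.5041, -0.2524, 0.1982]
wrist_force: [0.6, 0.1, -5.5]
grasp_force: 78.4
tool_pos: [0.5041, -0.2524, 0.1973]
wrist_force: [0.0, -0.3, -4.0]
tool_pos: [0.5041, -0.2524, 0.1963]
wrist_force: [-0.6, 0.5, -4.4]
```

```bash
python3 -m jog '[0,0,0,0.1,0,0,0, 0,0,0,0.1,0,0,0]' | grep -E "pos|wrist"; python3 -c "from h import *;where()"
```

```text
tool_pos: [0.5041, -0.2524, 0.1952]
wrist_force: [-0.7, 0.7, -5.0]
hanger xs,ys mm -29.9 -60.3 z 0.1952 F [-0.7  0.7 -5. ] M [ 0.01 -0.07 -0.  ]
```

```bash
python3 -m jog '[0,0,0,0.05,0,0,0, 0,0,0,0.05,0,0,0]' | grep -E "pos|wrist"; python3 -c "from h import *;where()"
```

```text
tool_pos: [0.5041, -0.2524, 0.1948]
wrist_force: [0.2, -0.3, -4.6]
hanger xs,ys mm -29.9 -60.3 z 0.1948 F [ 0.2 -0.3 -4.6] M [ 0.01 -0.05  0.03]
```

```bash
python3 -m jog '[0,0,0,0.05,0,0,0, 0,0,0,0.05,0,0,0]' | grep -E "pos|wrist"; python3 -c "from h import *;where()"
```

```text
tool_pos: [0.5041, -0.2524, 0.1943]
wrist_force: [-0.3, -0.5, -4.8]
hanger xs,ys mm -29.9 -60.3 z 0.1943 F [-0.3 -0.5 -4.8] M [0.03 0.   0.06]
```

```bash
python3 -m jog '[0,0,0,0.05,0,0,0, 0,0,0,0.05,0,0,0]' | grep -E "pos|wrist"; python3 -c "from h import *;where()"
```

```text
tool_pos: [0.5041, -0.2524, 0.1938]
wrist_force: [-0.1, 0.6, -4.5]
hanger xs,ys mm -29.9 -60.3 z 0.1938 F [-0.1  0.6 -4.5] M [0.   0.   0.03]
```

```bash
python3 -m jog '[0,0,0,0.05,0,0,0, 0,0,0,0.05,0,0,0]' | grep -E "pos|wrist"; python3 -c "from h import *;where()"
```

```text
tool_pos: [0.5042, -0.2525, 0.1935]
wrist_force: [-0.7, -0.3, -3.0]
hanger xs,ys mm -29.8 -60.4 z 0.1935 F [-0.7 -0.3 -3. ] M [0.07 0.07 0.04]
```

```bash
python3 -m jog '[0,0,0,0.05,0,0,0, 0,0,0,0.05,0,0,0]' | grep -E "pos|wrist"; python3 -c "from h import *;where()"
```

```text
tool_pos: [0.5042, -0.2525, 0.1932]
wrist_force: [0.3, -0.7, 0.5]
hanger xs,ys mm -29.8 -60.5 z 0.1932 F [ 0.3 -0.7  0.5] M [0.09 0.27 0.02]
```

Contact: the slot roof touches the pin at TCP z ≈ 0.1936. I raise 2.5 mm to centre the slot on the pin, then slide in.

```bash
python3 -m jog '[0,0,0,-0.25,0,0,0, 0,0,0,-0.25,0,0,0, 0,0.5,0,-0.25,0,0,0, 0,1,0,-0.25,0,0,0, 0,1.5,0,-0.25,0,0,0, 0,2,0,-0.25,0,0,0, 0,2,0,-0.25,0,0,0]' | grep -E "wrist"; python3 -c "from h import *;where()"
```

```text
wrist_force: [-0.1, -1.2, -4.7]
hanger xs,ys mm -29.8 -39.8 z 0.1954 F [-0.1 -1.2 -4.7] M [-0.01 -0.01  0.01]
```

```bash
python3 -m jog '[0,0.5,0,0,0,0,0, 0,1,0,0,0,0,0, 0,1.5,0,0,0,0,0, 0,2,0,0,0,0,0, 0,2.5,0,0,0,0,0, 0,2.5,0,0,0,0,0, 0,2.5,0,0,0,0,0]' | grep -E "wrist"; python3 -c "from h import *;where();st(-29,0,.1956)"
```

```text
wrist_force: [0.3, -1.0, -4.3]
hanger xs,ys mm -29.9 -15.5 z 0.1953 F [ 0.3 -1.  -4.3] M [-0.05  0.01 -0.04]
shift cm [ 1.55  0.09 -0.03] turn [ 0.  0. -0.]
```

```bash
python3 -m jog '[0,0.5,0,0,0,0,0, 0,1,0,0,0,0,0, 0,1.3,0,0,0,0,0, 0,1.4,0,0,0,0,0, 0,1.4,0,0,0,0,0, 0,1.4,0,0,0,0,0]' | grep -E "wrist"; python3 -c "from h import *;where()"
```

```text
wrist_force: [-1.1, 0.2, -5.2]
hanger xs,ys mm -29.9 -1.5 z 0.1953 F [-1.1  0.2 -5.2] M [ 0.04 -0.05  0.03]
```

```bash
python3 -m jog '[0,0.05,0,0,0,0,0, 0,0.1,0,0,0,0,0, 0,0.1,0,0,0,0,0]' | grep -E "wrist"; python3 -c "from h import *;where()"
```

```text
wrist_force: [-0.1, -0.2, -3.7]
hanger xs,ys mm -29.8 -0.3 z 0.1953 F [-0.1 -0.2 -3.7] M [-0.06  0.02 -0.04]
```

```bash
python3 -m jog '[0,0.05,0,0,0,0,0, 0,0.05,0,0,0,0,0, 0,0.05,0,0,0,0,0]' | grep -E "wrist"; python3 -c "from h import *;where()"
```

```text
wrist_force: [-0.8, -0.1, -5.5]
hanger xs,ys mm -29.9 0.2 z 0.1953 F [-0.8 -0.1 -5.5] M [-0.    0.01  0.06]
```

Near the estimated centre. I feel for the end of the slot a bit farther, in 0.5 mm steps.

```bash
python3 -m jog '[0,0.05,0,0,0,0,0, 0,0.05,0,0,0,0,0, 0,0.05,0,0,0,0,0]' | grep -E "wrist"; python3 -c "from h import *;where()"
```

```text
wrist_force: [-0.4, 1.0, -4.6]
hanger xs,ys mm -29.9 0.7 z 0.1953 F [-0.4  1.  -4.6] M [0.02 0.02 0.02]
```

```bash
python3 -m jog '[0,0.05,0,0,0,0,0, 0,0.05,0,0,0,0,0, 0,0.05,0,0,0,0,0]' | grep -E "wrist"; python3 -c "from h import *;where()"
```

```text
wrist_force: [-0.7, 0.2, -4.3]
hanger xs,ys mm -29.9 1.2 z 0.1953 F [-0.7  0.2 -4.3] M [-0.03  0.01  0.01]
```

```bash
python3 -m jog '[0,0.05,0,0,0,0,0, 0,0.05,0,0,0,0,0, 0,0.05,0,0,0,0,0]' | grep -E "wrist"; python3 -c "from h import *;where()"
```

```text
wrist_force: [0.8, -1.6, -5.1]
hanger xs,ys mm -29.9 1.5 z 0.1953 F [ 0.8 -1.6 -5.1] M [-0.27 -0.07  0.03]
```

The end contact is at +1.4 mm as predicted (moment −0.27), so the calibration is right. I back off 1.5 mm to centre and lower into the notch.

```bash
python3 -m jog '[0,-0.16,0,0,0,0,0, 0,-0.16,0,0,0,0,0, 0,-0.16,0,0.2,0,0,0, 0,-0.16,0,0.3,0,0,0, 0,-0.16,0,0.4,0,0,0, 0,-0.16,0,0.4,0,0,0]' | grep -E "wrist"; python3 -c "from h import *;where()"
```

```text
wrist_force: [0.8, 0.1, -4.9]
hanger xs,ys mm -29.9 0.1 z 0.1912 F [ 0.8  0.1 -4.9] M [ 0.02 -0.06  0.05]
```

```bash
python3 -m jog '[0,0,0,0.1,0,0,0, 0,0,0,0.2,0,0,0, 0,0,0,0.3,0,0,0, 0,0,0,0.4,0,0,0, 0,0,0,0.5,0,0,0, 0,0,0,0.5,0,0,0]' | grep -E "wrist"; python3 -c "from h import *;where()"
```

```text
wrist_force: [-0.3, -0.4, -5.2]
hanger xs,ys mm -29.9 0.1 z 0.1862 F [-0.3 -0.4 -5.2] M [ 0.   -0.01  0.  ]
```

The pin is inside the notch with no side load. About 2.6 mm remains.

```bash
python3 -m jog '[0,0,0,0.1,0,0,0, 0,0,0,0.2,0,0,0, 0,0,0,0.2,0,0,0]' | grep -E "wrist"; python3 -c "from h import *;where()"
```

```text
wrist_force: [-0.1, 0.2, -4.2]
hanger xs,ys mm -29.9 0.1 z 0.1842 F [-0.1  0.2 -4.2] M [ 0.01  0.02 -0.09]
```

```bash
python3 -m jog '[0,0,0,0.05,0,0,0, 0,0,0,0.05,0,0,0]' | grep -E "wrist"; python3 -c "from h import *;where()"
```

```text
wrist_force: [-0.0, -0.9, -5.9]
hanger xs,ys mm -29.9 0.0 z 0.1838 F [-0.  -0.9 -5.9] M [ 0.03 -0.05  0.02]
```

```bash
python3 -m jog '[0,0,0,0.03,0,0,0, 0,0,0,0.03,0,0,0]' | grep -E "wrist"; python3 -c "from h import *;where()"
```

```text
wrist_force: [-0.4, 0.3, -1.7]
hanger xs,ys mm -29.8 0.0 z 0.1837 F [-0.4  0.3 -1.7] M [ 0.06  0.12 -0.02]
```

```bash
python3 -m jog '[0,0,0,0.02,0,0,0, 0,0,0,0.02,0,0,0]' | grep -E "wrist"; python3 -m jog '[5,0,0,0.02,0,0,0, 10,0,0,0.02,0,0,0, 15,0,0,0.02,0,0,0, 22,0,0,0.02,0,0,0, 30,0,0,0.02,0,0,0, 30,0,0,0.02,0,0,0]' 20; python3 -c "
from h import *
where()
out=[]
for n in('scene','side'):
    im,d,E,K=snap(n)
    Ei=np.linalg.inv(E);q=Ei[:3,:3]@np.array([.494,-.2,.15])+Ei[:3,3];u=(K@q/q[2])[:2].astype(int)
    x0,y0=u-50
    out.append(cv2.resize(im[y0:y0+100,x0:x0+100],(400,400),interpolation=cv2.INTER_CUBIC))
cv2.imwrite('pics/c5.png',cv2.convertScaleAbs(np.hstack(out),alpha=1.5,beta=20))"
```

```text
wrist_force: [-2.2, 0.7, 0.7]
time_s: 18.82
tool_pos: [0.493, -0.1931, 0.1831]
eef_rot: [0.639, 0.769, -0.0, 0.0]
wrist_force: [-0.2, -0.7, -0.5]
gripper_width: 0.0258
grasp_force: 0.0
hanger xs,ys mm -29.8 0.0 z 0.1831 F [-0.2 -0.7 -0.5] M [-0.01  0.    0.02]
```

View pics/c5.png

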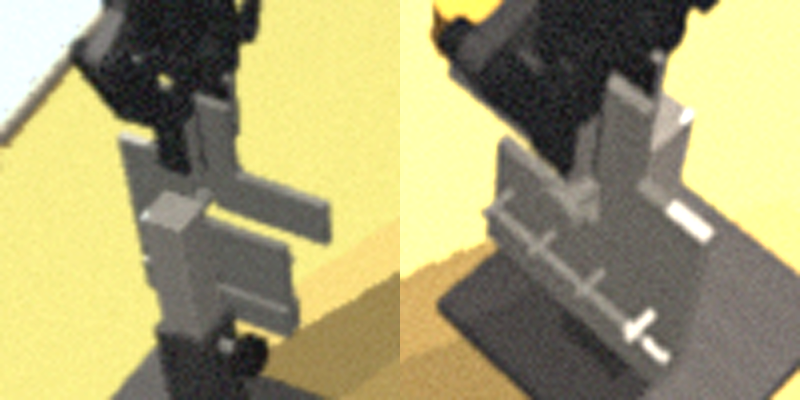

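The hanger hangs level on the pin and is free of the fingers (26 mm open). I retract straight up and check it.

```bash
python3 -m jog '[30,0,0,-1,0,0,0, 30,0,0,-3,0,0,0, 30,0,0,-6,0,0,0, 30,0,0,-10,0,0,0, 30,0,0,-14,0,0,0, 30,0,0,-15,0,0,0, 30,0,0,-15,0,0,0, 30,0,0,-15,0,0,0]'; python3 -m jog '[30,0,0,0,0,0,0, 30,0,0,0,0,0,0, 30,0,0,0,0,0,0, 30,0,0,0,0,0,0, 30,0,0,0,0,0,0, 30,0,0,0,0,0,0, 30,0,0,0,0,0,0, 30,0,0,0,0,0,0]'>/dev/null; python3 -c "
from h import *
out=[]
for n in('scene','side'):
    im,d,E,K=snap(n)
    C=cloud(d,E,K);P=C[d>0];L=np.c_[(P[:,:2]-c0)@ex,(P[:,:2]-c0)@ey,P[:,2]]*1000
    Q=L[(abs(L[:,0]+30)<13)&(abs(L[:,1])<60)&(L[:,2]>190)&(L[:,2]<235)]
    print(n,'tab x,y',Q[:,:2].min(0),Q[:,:2].max(0),'zmax',Q[:,2].max(),'slope',np.polyfit(Q[:,2],Q[:,0],1)[0])
    Q=L[(abs(L[:,0]+30)<13)&(L[:,1]>25)&(L[:,1]<80)&(L[:,2]>140)];print(' lip ymax',Q[:,1].max(),'zmax',[Q[abs(Q[:,1]-a)<6,2].max().round(1) for a in(33,50,65)])
    Ei=np.linalg.inv(E);q=Ei[:3,:3]@np.array([.494,-.2,.15])+Ei[:3,3];u=(K@q/q[2])[:2].astype(int)
    x0,y0=u-50
    out.append(cv2.resize(im[y0:y0+100,x0:x0+100],(400,400),interpolation=cv2.INTER_CUBIC))
cv2.imwrite('pics/c6.png',cv2.convertScaleAbs(np.hstack(out),alpha=1.5,beta=20))"
```

```text
time_s: 19.92
tool_pos: [0.4925, -0.193, 0.332]
eef_rot: [0.639, 0.769, -0.0, -0.001]
wrist_force: [-0.8, -0.3, 0.5]
gripper_width: 0.0258
grasp_force: 0.0
scene tab x,y [-33.20570356 -21.37817673] [-24.57656899  20.44991356] zmax 220.4278056106669 slope -0.05030908198814772
 lip ymax 71.9699028083221 zmax [np.float64(180.2), np.float64(180.1), np.float64(179.8)]
side tab x,y [-35.04290264 -19.95858742] [-27.45639845  20.8520218 ] zmax 219.36226063958142 slope 0.07180408584259917
 lip ymax 72.26280302527057 zmax [np.float64(506.1), np.float64(178.7), np.float64(178.8)]
```

View pics/c6.png

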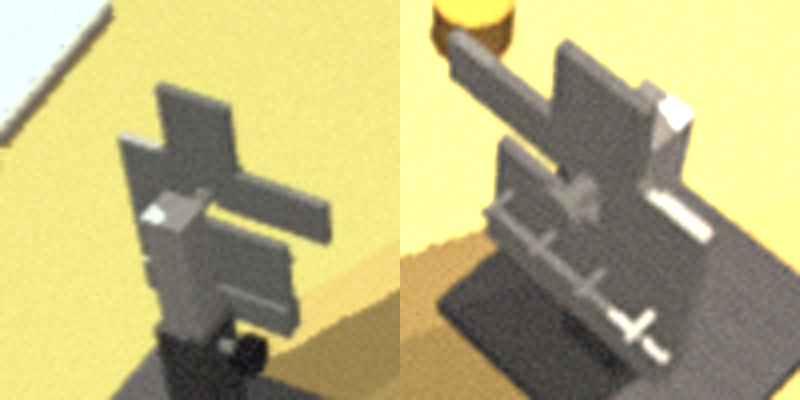

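The hanger hangs level on the pin in the notch: the lip is level to 0.4 mm, it sits centred, and the gripper is clear.

```bash
python3 -c "from workcell import env;print(env.sign_off())"
```

```text
the job is handed in; nothing more can be done
None
```

The hanger hangs level and still on the pin, seated in the notch with the gripper clear, and the job is handed in (about 21 s used; the hand-in returned no verdict).

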